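# Open the squeeze-and-turn tablet jar

### The arm

A 7-joint arm with a two-finger parallel gripper is mounted at the origin on the work surface. World frame = base frame: x ahead of the robot, y to its left, z up, the work surface at z = 0. Lengths are in m, angles in rad, forces in N, time in s.
With the tool pointing down it reaches from about 0.4 to 0.85 m from the base axis. Payload 10.4 kg.
Tool frame: the origin (TCP) lies between the finger pads, 19 mm behind the fingertips; this is the grasp point; z points along the fingers, y is the line along which they close (so a half turn about z gives the same grasp; the last joint's range is limited). The gripper opens to 85 mm and grips with 20 to 120 N. Pads are 22 mm wide; open, the fingers measure 114 mm over their backs; the gripper's body (76 mm by 85 mm) begins 54 mm behind the grasp point. The pads swing forward as they close: fully open they stand 13 mm farther back than shut.
Start: joints at [1.235, 0.332, -0.065, 1.46, 0.022, 1.35, -0.088], TCP at [0.192, -0.595, 0.25] pointing down, gripper open.
Joint ranges: [-2.6, 2.6], [-0.5, 2.12], [-1.47, 1.34], [0.16, 2.42], [-1.27, 4.41], [0.06, 2.06], [-2.6, 2.6]. Speed limits (rad/s): [2.22, 2.22, 2.79, 2.79, 3.14, 3.14, 3.14].

### API

Orientations are given as a unit quaternion [x, y, z, w].
In Python, from cell import env gives the robot as it stands.
- The arm moves only by the tool servo_tool, never from a script. Its argument "motion" is text: rows parted by semicolons, each of 4 numbers parted by spaces: the shift along the tool's x, y, z as a fraction of full scale, then the turn about the tool's z as a fraction of full scale. A call has exactly 5 rows; each row shifts and turns the commanded pose from where the row before left it, along the tool's axes as they then stand; what a row does not reach is not made up. Full scale, the value 1, is 0.25 m for a shift and 90 degrees for a turn. A row lasts 1/10 s, in which the tool goes at most 50 mm and 8.59 degrees, less where a joint would pass 70% of its speed; a pose out of reach is approached as far as the arm can. A call with a number of a shift or a turn outside -1 to 1 is refused whole. A call with a gripper value outside its range is refused whole. "fingers" is the opening, from 0 (shut) to 1 (fully open), set as the call begins (left out, the last holds). The fingers move at their own pace and stop on an object; "grip_force" is the grip in N (left out, the last holds). Time passes only in rows, so rows that do not move let the fingers close, or fill a call up. It gives the time, the measured TCP pose, the force, the opening and the grip force at its end, in the units of the state.
- env.sense(): the state, without advancing time (a new reading comes with each control period).
- env.capture(name): name is "scene" or "side" or "wrist"; returns a dict with "color" (480x640x3 uint8, blue, green, red), "mtx" (3x3 intrinsics, pixels), "R" (3x3) and "t" (3): a world point X has camera coordinates R X + t. Camera axes: x right, y down, z forward; pixel columns grow to the right and rows downward; lengths in m; the calibration is good to about 2 mm. The wrist camera is an equidistant fisheye: a pixel r from the principal point sees the ray r / f radians off the axis. A picture is of the moment at which its call begins. There is no depth.
- env.sign_off(): hands the job in; it is judged then, once.
The state is a dict: "time_s": time; "joints": joint angles; "dq": joint speeds; "effort": joint torques, N m; "tcp_pos": TCP position; "tool_rot": TCP orientation; "ft_force": force on the tool from outside, world axes, zero at the start; "wrist_torque": the same for the moment, N m; "finger_gap": finger opening in m; "grasp_force": force on a finger pad.
Only numpy, scipy, OpenCV 4.12 (cv2) and the standard library are available. Lean on these libraries where they do the work, as an engineer would, in place of code of your own. Each camera call takes 0.05 s, during which the arm holds its last target. There are 200 camera calls.

### The job

Open the jar of cleaning tablets in the jar holder: squeeze the two yellow side tabs of its blue safety cap firmly inward and, keeping them squeezed, turn the cap counter-clockwise (seen from above) until you feel it come up against its stop, then lift it straight off, lower it gently right way up onto the floor of the white porcelain bowl, near the middle, and only there let go. Do not crush the tabs, wrench or tug the cap hard against the glass, or knock it into the bowl, and leave everything else on the counter where it is.

Things in the scene. Friction and masses are not known exactly. Their poses are not given: they have to be found in the camera images.
- cap: Blue ribbed safety cap, 48 mm across, 34 mm high, about 65 g, loose, closed on the jar at the start. Origin: centre of its underside; z up on its axis. Two yellow tabs on its +y and -y sides: 15 mm wide levers hinged about a level line 13 mm above the underside. Pressing a tab's finger bar (upper end) inward swings its lower leg, with a pawl, outward.
- cap_top (a point): Centre of the cap's flat top, 34 mm above its underside; cap axes. To grasp: tool down, closing line along the cap's y, TCP level with this point (within 4 mm), so that the tips end between the bars' line and the hinge line; fingers lower than the hinge line block the legs.
- tab_bars (a point): On the cap's axis, at the height of the two finger bars' lines (25.5 mm above the underside); cap axes. The bars are level, along the cap's x, 14 mm long, 7 mm thick; their outer sides are 30 mm from the axis (60 mm over both; 50 mm with both tabs home).
- tab_left (a joint): Angle (rad) of the tab on the cap's +y side: 0 sprung out, 0.40 fully home. Spring: a finger must push with 4 N to start it and about 10 N to bring it home; a tab cracks under more than 30 N. Going home, the bar also rises about 2 mm and drags the finger up with 10 to 15 N, which presses the cap down on the neck until the tool is raised by 1 to 2 mm.
- tab_right (a joint): Angle (rad) of the tab on the cap's -y side, the same. Unless both tabs are over about 0.33 rad, their pawls catch on teeth of the glass neck after 0 to 1 rad of turning, and the cap goes no further. With both home it turns with less than 0.1 N m up to the stop. Cap on neck: 0.6 mm side play, 1.5 mm lift.
- holder: Suction-foot jar holder fixed to the counter, with the jar: black foot 112 mm across, steel cup 83 mm across and 39 mm high, red lever at -x. Its rubber lining grips the round glass jar (68 mm across), which cannot lift and yields to turning by 0.15 rad per N m; both count as one piece. Origin: centre of the foot's underside, on the jar's axis; z up. Underside of the closed cap at 71.5 mm.
- neck_rim (a point): Rim of the jar's neck (32 mm across), on its axis. Two bayonet lugs on the neck hold the cap down; their heading is hidden and differs each time. The cap comes free after 0.25 to 1.2 rad of counter-clockwise turn and meets a hard stop 0.10 rad later. Over 28 N between cap and glass (0.5 N m at the stop) chips it. Lugs clear after 8 mm of lift, the neck after 32.
- bowl: White porcelain bowl, loose, 160 mm across the rim, 54 mm high, 4 mm wall; flat inner floor about 90 mm across, 6 mm above the underside. Origin: centre of its underside; z up. It stands left or right, on the other side from the holder. A knock of more than 20 N from the cap may chip it.
- spoon: Steel serving spoon, 255 mm long, lying along its x at the back of the counter; bystander.
- spatula: Wooden spatula, 285 mm long, lying along its x at the back of the counter; bystander.
- oil_bottle: Green glass oil bottle, 60 mm across, 210 mm high, at the back left; bystander.
- mug: Blue mug, 80 mm across, 90 mm high, front left; bystander.
- herb_pot: Terracotta pot with a herb, 112 mm across, 140 mm high, back right; bystander.
Things that resemble listed ones, but are neither listed nor needed, are in the scene too. Of the things shaped like the cap, the blue one is meant. What is shaped like the holder but turquoise is not meant.

How it is judged:
By the outcome, as a careful person would: the job done as asked, in the order asked, and still so for the second after the job is handed in, with the robot touching nothing.
It also fails if it takes over 72 s, if anything falls off the work surface, if the arm or the gripper's body presses on something with over 40 N, if the wrist force passes 120 N, or if a joint passes its speed limit or range.

## Working session

There is one attempt and no reset: what is moved stays moved. The work goes in short steps, Python scripts to look and compute and a tool call to move; the robot and the scene stay as the last step left them, time stands still between calls to the robot, and variables do not carry over. Pictures are saved under pics/ and viewed, at most 10 in all, crops included, and the job is handed in when it is done.

Besides the shell and the picture viewer there is one more tool, called after "Request:" as a command line: name --argument value ..., lists and objects as JSON in quotes. servo_tool: Moves the arm, as the interface text tells. Shift numbers are shares of 0.25 m and turn numbers shares of 90 degrees, none past 1 either way. Its arguments: {"type":"object","properties":{"motion":{"type":"string"},"fingers":{"type":"number"},"grip_force":{"type":"number"}},"required":["motion"]}

```bash
ls; mkdir -p pics; python3 - <<'E'
from cell import env
import cv2,numpy as np
s=env.sense();print(s)
ims={}
for n in ("scene","side","wrist"):
    c=env.capture(n);cv2.imwrite(f"pics/{n}0.png",c["color"]);np.savez(f"pics/{n}0.npz",**c)
    print(n,np.round(c["mtx"],1).tolist(),np.round(-c["R"].T@c["t"],3))
E
```

```text
pics
{'time_s': 0.0, 'joints': array([ 1.23542471,  0.3328904 , -0.06468637,  1.46100059,  0.02159677,
        1.34986024, -0.0884948 ]), 'dq': array([-4.22772659e-04,  4.12795655e-05, -1.08029719e-03,  8.24901751e-04,
        8.47538386e-06,  1.16338771e-03, -3.19555896e-04]), 'effort': array([-3.97011490e-04, -6.25456452e+01,  4.93492861e-02, -3.91604304e+01,
        1.63178961e-02,  9.92855639e-03,  2.74100051e-05]), 'tcp_pos': array([ 0.19218803, -0.59433685,  0.249176  ]), 'tool_rot': array([ 9.87795298e-01,  1.55755944e-01, -1.48128164e-04, -7.16487063e-04]), 'ft_force': array([ 0.10623512, -0.09407242,  0.09541971]), 'wrist_torque': array([ 0.04005945, -0.06043082, -0.01402659]), 'grasp_force': 0.0, 'finger_gap': 0.08539860325718972}
scene [[467.3, 0.0, 316.9], [0.0, 467.3, 243.3], [0.0, 0.0, 1.0]] [ 1.127 -0.585  0.695]
side [[450.4, 0.0, 323.7], [0.0, 450.4, 230.8], [0.0, 0.0, 1.0]] [0.101 0.822 0.898]
wrist [[371.6, 0.0, 319.1], [0.0, 371.6, 240.3], [0.0, 0.0, 1.0]] [ 0.258 -0.573  0.373]
```

View pics/scene0.png

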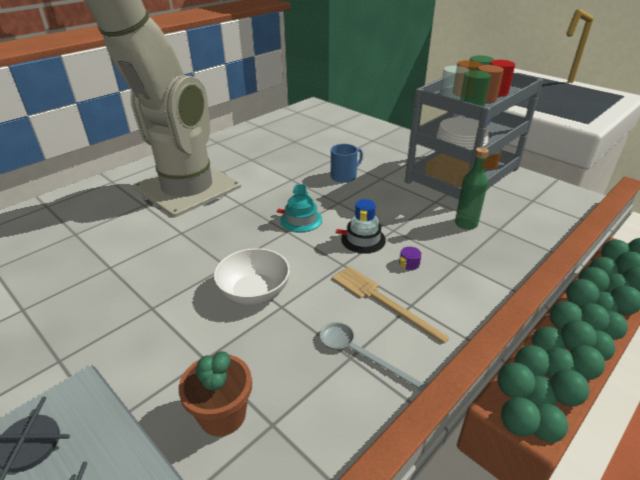

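View pics/side0.png

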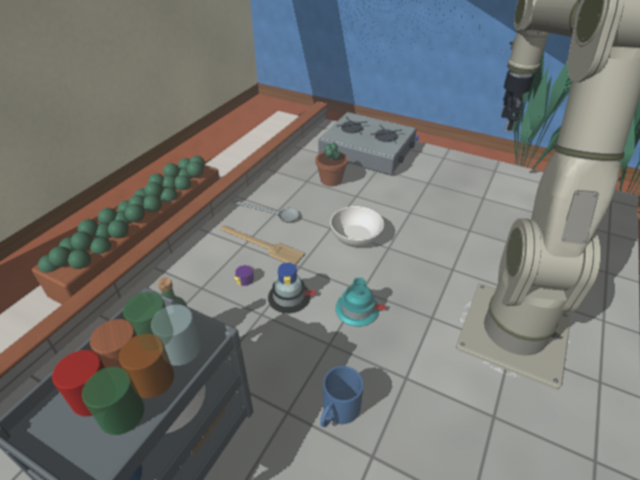

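Scene: the blue cap is at (365,210) on the holder with the black foot. The bowl is at (252,277), with the turquoise decoy holder at (300,210) and the purple decoy cap at (411,258). Side: the cap is at (288,271) and the bowl at (357,226).

```bash
cat > h.py <<'E'
import cv2,numpy as np
def load(n): return dict(np.load(f"pics/{n}.npz"))
def ray(c,p):
    C=-c["R"].T@c["t"]; d=c["R"].T@(np.linalg.inv(c["mtx"])@np.array([p[0],p[1],1.])); return C,d
def fray(c,p):
    m=c["mtx"];u=np.array([p[0]-m[0,2],p[1]-m[1,2]]);r=np.hypot(*u)+1e-9;a=r/m[0,0]
    d=np.r_[u/r*np.sin(a),np.cos(a)];return -c["R"].T@c["t"],c["R"].T@d
def plane(C,d,z): return C+d*(z-C[2])/d[2]
def tri(r1,r2):
    A=np.c_[r1[1],-r2[1]];s=np.linalg.lstsq(A,r2[0]-r1[0],rcond=None)[0]
    a=r1[0]+s[0]*r1[1];b=r2[0]+s[1]*r2[1];return (a+b)/2,np.linalg.norm(a-b)
def mask(img,lo,hi,box):
    h=cv2.cvtColor(img,cv2.COLOR_BGR2HSV);m=cv2.inRange(h,np.array(lo),np.array(hi));o=np.zeros_like(m)
    x0,y0,x1,y1=box;o[y0:y1,x0:x1]=m[y0:y1,x0:x1];return o
E
python3 - <<'E'
from h import *
S,D=load("scene0"),load("side0")
R={}
for nm,c,b,bb in (("scene",S,(345,190,385,235),(205,240,300,315)),("side",D,(268,255,308,300),(320,195,395,260))):
    blue=mask(c["color"],(105,120,40),(130,255,255),b);yel=mask(c["color"],(20,100,80),(35,255,255),b)
    wh=mask(c["color"],(0,0,0),(179,255,255),bb)
    for k,m in (("blue",blue),("yel",yel)):
        ys,xs=np.nonzero(m);R[nm,k]=(xs.mean(),ys.mean());print(nm,k,len(xs),xs.min(),xs.max(),ys.min(),ys.max(),R[nm,k])
b,e=tri(ray(S,R["scene","blue"]),ray(D,R["side","blue"]));print("blue",b,e)
for n,c in(("scene",S),("side",D)):
    print("yel@z.097",plane(*ray(c,R[n,"yel"]),0.093), "blue@.09",plane(*ray(c,R[n,"blue"]),.092))
b,e=tri(ray(S,(252,272)),ray(D,(357,222)));print("bowl",b,e)
def crop(c,b): x,y,X,Y=b;return cv2.resize(c["color"][y:Y,x:X],(400,400),interpolation=cv2.INTER_CUBIC)
v=np.vstack([np.hstack([crop(S,(335,185,395,255)),crop(D,(258,250,318,320))]),np.hstack([crop(S,(205,230,300,325)),crop(D,(310,180,405,275))])])
cv2.imwrite("pics/z0.png",cv2.resize(v,(600,600)))
E
```

```text
scene blue 285 355 374 199 220 (np.float64(365.4421052631579), np.float64(207.72982456140352))
scene yel 62 360 366 211 220 (np.float64(362.80645161290323), np.float64(215.3709677419355))
side blue 188 279 295 264 282 (np.float64(286.1063829787234), np.float64(270.28723404255317))
side yel 36 284 289 277 283 (np.float64(286.77777777777777), np.float64(280.0))
blue [0.54705431 0.15949609 0.09685612] 0.0020018776335861957
yel@z.097 [0.55928824 0.13409063 0.093     ] blue@.09 [0.54149345 0.164993   0.092     ]
yel@z.097 [0.53122638 0.18474134 0.093     ] blue@.09 [0.55054442 0.15611353 0.092     ]
bowl [ 0.49132615 -0.14717299  0.05218051] 0.0014538509302789698
```

View pics/z0.png

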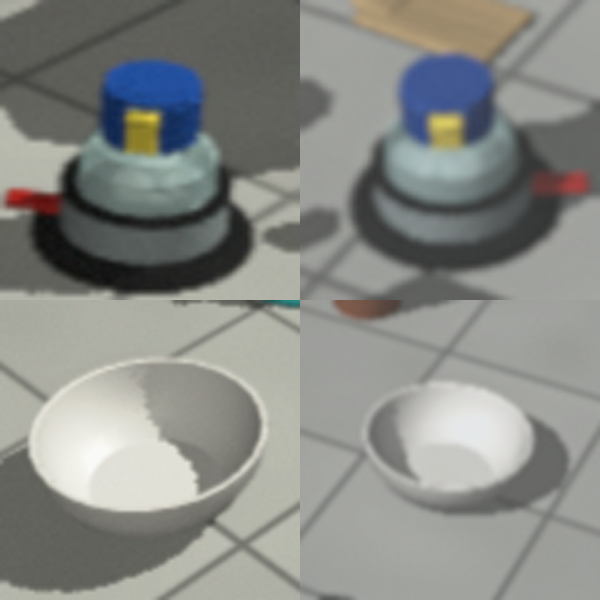

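Request:
servo_tool --motion "0.07 -0.07 0 0; 0.13 -0.14 0 0; 0.13 -0.14 0 0; 0.13 -0.14 0 0; 0.13 -0.14 0 0" --fingers 1

```text
time_s: 0.65
tcp_pos: [0.2847, -0.3975, 0.2498]
tool_rot: [0.988, 0.156, -0.0, 0.0]
ft_force: [1.1, -0.2, -0.1]
finger_gap: 0.0856
grasp_force: 0.0
```

Request:
servo_tool --motion "0.13 -0.14 0 0; 0.13 -0.14 0 0; 0.13 -0.14 0 0; 0.13 -0.14 0 0; 0.13 -0.14 0 0"

```text
time_s: 1.15
tcp_pos: [0.3853, -0.181, 0.2501]
tool_rot: [0.988, 0.156, 0.0, 0.0]
ft_force: [1.3, -0.4, 0.8]
finger_gap: 0.0856
grasp_force: 0.0
```

Request:
servo_tool --motion "0.13 -0.14 0 0; 0.13 -0.14 0 0; 0.13 -0.14 0 0; 0.13 -0.14 0 0; 0.13 -0.14 0 0"

```text
time_s: 1.65
tcp_pos: [0.4861, 0.0353, 0.2502]
tool_rot: [0.988, 0.156, 0.0, 0.0]
ft_force: [-0.2, -1.3, 0.3]
finger_gap: 0.0853
grasp_force: 0.0
```

Request:
servo_tool --motion "0.13 -0.14 0 0; 0.13 -0.14 0 0; 0.12 -0.13 0 0; 0 0 0 -0.06; 0 0 0 -0.06"

```text
time_s: 2.15
tcp_pos: [0.5443, 0.1623, 0.2493]
tool_rot: [0.968, 0.251, -0.001, -0.001]
ft_force: [0.6, -1.5, 0.6]
finger_gap: 0.0854
grasp_force: 0.0
```

```bash
cat > look.py <<'E'
import sys
from cell import env
from h import *
n=sys.argv[1]
s=env.sense();print({k:np.round(v,4).tolist() for k,v in s.items() if k not in("dq","effort")})
for k in sys.argv[2:]:
    c=env.capture(k);cv2.imwrite(f"pics/{k}{n}.png",c["color"]);np.savez(f"pics/{k}{n}.npz",**c)
E
python3 look.py 1 wrist
```

```text
{'time_s': 2.15, 'joints': [0.3388, 0.3189, -0.8597, 1.5807, 0.2439, 1.3558, -1.6111], 'tcp_pos': [0.5443, 0.1623, 0.2493], 'tool_rot': [0.9679, 0.2513, -0.0006, -0.0007], 'ft_force': [0.6246, -1.5004, 0.6464], 'wrist_torque': [-0.0529, -0.0385, -0.0064], 'grasp_force': 0.0, 'finger_gap': 0.0854}
```

View pics/wrist1.png

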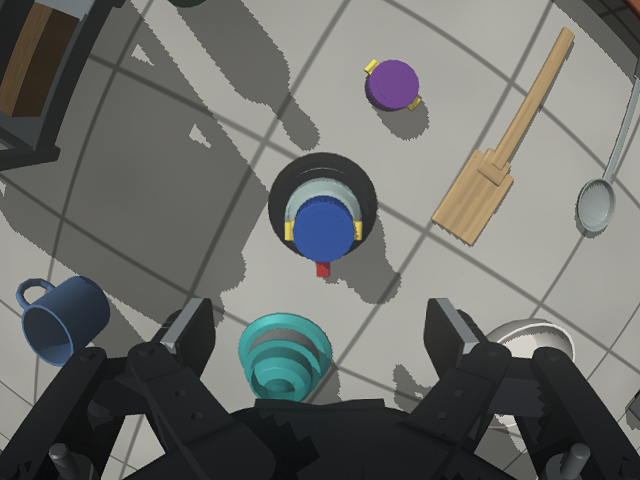

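Wrist: the cap disc is near (325,228), with yellow tabs at about (289,230) and (358,230). The finger line is nearly parallel to the tabs.

```bash
cat > meas.py <<'E'
import sys
from h import *
from scipy.spatial.transform import Rotation as Ro
from cell import env
c=load("wrist"+sys.argv[1]);cx,cy,hw=map(int,sys.argv[2:5])
b=(cx-hw,cy-hw,cx+hw,cy+hw)
bl=mask(c["color"],(105,150,40),(130,255,255),b);ye=mask(c["color"],(18,100,60),(35,255,255),b)
k=cv2.findContours(bl,0,2)[0];k=max(k,key=cv2.contourArea);(u,v),r=cv2.minEnclosingCircle(k);print("blue",u,v,r)
P=np.array([plane(*fray(c,p[0].astype(float)),.1055) for p in k])[:,:2]
h=np.array(cv2.minEnclosingCircle(P.astype(np.float32)*1000)[0])/1000,cv2.minEnclosingCircle(P.astype(np.float32)*1000)[1];print("top",h)
n,l,st,ce=cv2.connectedComponentsWithStats(ye);Q=[]
for i in range(1,n):
    if st[i,4]>15:
        q=plane(*fray(c,ce[i]),.097);Q.append(q[:2]);print("tab",ce[i],st[i],q)
s=env.sense();R=Ro.from_quat(s["tool_rot"]).as_matrix();t=s["tcp_pos"]
if len(Q)==2:
    m=(Q[0]+Q[1])/2;d=Q[1]-Q[0];print("mid",m,"sep",np.hypot(*d));print("line deg",np.degrees(np.arctan2(d[1],d[0]))%180)
    e=R.T@(np.r_[m,t[2]]-t);print("shift tool mm (mid)",e*1000)
print("tool y deg",np.degrees(np.arctan2(R[1,1],R[0,1]))%180,"shift tool mm (top)",(R.T@(np.r_[h[0],t[2]]-t))*1000,"tilt",R[:,2])
E
python3 meas.py 1 325 228 50
python3 - <<'E'
from h import *
S,D=load("scene0"),load("side0")
# bowl inner rim: bright-edge points read off the zoomed crops, to world at rim height
f=lambda x,y,X,Y:(x,y)
for c,o,pts in((S,(205,230),[(30,440),(265,425),(150,358),(148,513)]),(D,(310,180),[(363,430),(533,438),(448,383),(450,495)])):
    off=0 if c is S else 300
    P=[plane(*ray(c,(o[0]+(x-off)*95/300,o[1]+(y-300)*95/300)),.054)[:2] for x,y in pts]
    print(np.round(P,3).tolist(),np.round(cv2.minEnclosingCircle(np.array(P,np.float32)*1000),1) if 0 else cv2.minEnclosingCircle(np.array(P,np.float32)*1000))
E
```

```text
blue 322.56622314453125 228.55255126953125 32.85321044921875
top (array([0.54571844, 0.1610961 ]), 25.12908935546875)
tab [288.56603774 229.54716981] [284 215  12  26 159] [0.53090025 0.18265254 0.097     ]
tab [357.61643836 229.66438356] [353 220   9  20 146] [0.55666275 0.13627297 0.097     ]
mid [0.5437815  0.15946275] sep 0.05305441156386263
line deg 119.05089094372954
shift tool mm (mid) [-1.42822090e+00  1.27142005e+00  1.30081196e-04]
tool y deg 119.3641062520815 shift tool mm (top) [ 1.06079093  0.7977178  -0.00170463] tilt [-1.24815148e-03  3.56867219e-04 -9.99999157e-01]
[[0.443, -0.208], [0.544, -0.088], [0.43, -0.095], [0.555, -0.198]] ((492.46844482421875, -146.43861389160156), 80.59326171875)
[[0.563, -0.112], [0.417, -0.176], [0.522, -0.216], [0.452, -0.066]] ((487.3423156738281, -140.98504638671875), 82.81999206542969)
```

Request:
servo_tool --motion "0.002 0.004 0.08 0; 0 0 0.1 0; 0 0 0.1 0; 0 0 0.06 0; 0 0 0 0" --fingers 1 --grip_force 20

```text
time_s: 2.7
tcp_pos: [0.5445, 0.159, 0.1631]
tool_rot: [0.969, 0.247, -0.002, 0.0]
ft_force: [0.1, -0.4, -0.6]
finger_gap: 0.0854
grasp_force: 0.0
```

```bash
python3 look.py 2 wrist; python3 - <<'E'
from h import *
c=load("wrist2");m=mask(c["color"],(18,100,60),(35,255,255),(150,100,500,420))
n,l,s,ce=cv2.connectedComponentsWithStats(m);print([(ce[i].round(1).tolist(),s[i].tolist()) for i in range(1,n) if s[i,4]>20])
E
python3 meas.py 2 325 280 110
```

```text
{'time_s': 2.7, 'joints': [0.3178, 0.3918, -0.8316, 1.6891, 0.3068, 1.2009, -1.6603], 'tcp_pos': [0.5445, 0.159, 0.1631], 'tool_rot': [0.9689, 0.2474, -0.0017, 0.0], 'ft_force': [0.0653, -0.3824, -0.6251], 'wrist_torque': [-0.0104, 0.0472, 0.0205], 'grasp_force': 0.0, 'finger_gap': 0.0854}
[([367.1, 264.4], [358, 244, 16, 36, 305]), ([270.0, 266.0], [264, 249, 15, 32, 299])]
blue 318.65570068359375 263.1347351074219 47.602413177490234
top (array([0.54708405, 0.16107787]), 26.311147689819336)
tab [367.05901639 264.39672131] [358 244  16  36 305] [0.55730107 0.13681629 0.097     ]
tab [270.00334448 266.01337793] [264 249  15  32 299] [0.53108054 0.18281066 0.097     ]
mid [0.5441908  0.15981348] sep 0.05294334877694149
line deg 119.68665368188121
shift tool mm (mid) [-0.75969128 -0.80280995  0.0011864 ]
tool y deg 118.67291385383137 shift tool mm (top) [ 2.38542513 -0.52394585 -0.00260028] tilt [-1.20488378e-03 -2.37788203e-04 -9.99999246e-01]
```

View pics/wrist2.png

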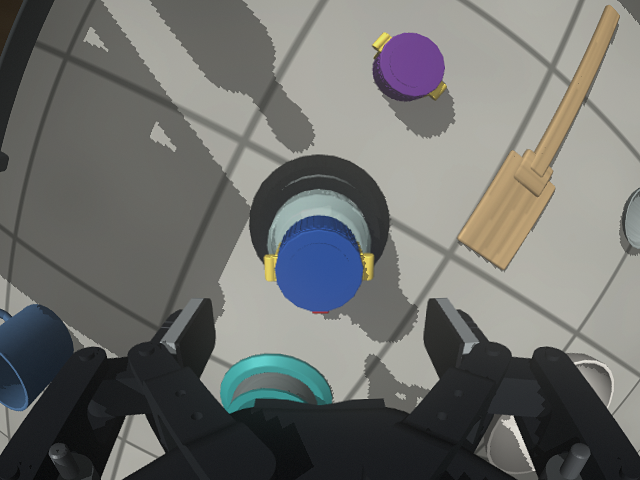

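Wrist: the cap top disc is centred near (320,267), with tabs at (270,266) and (367,264). It sits between the fingers, which are within 1 mm.

Request:
servo_tool --motion "0.002 -0.003 0.06 -0.008; 0 0 0.06 0; 0 0 0.06 0; 0 0 0.04 0; 0 0 0 0"

```text
time_s: 3.25
tcp_pos: [0.5447, 0.1603, 0.1081]
tool_rot: [0.967, 0.254, -0.001, -0.0]
ft_force: [-0.2, -0.5, 0.4]
finger_gap: 0.0854
grasp_force: 0.0
```

```bash
python3 look.py 3
```

```text
{'time_s': 3.25, 'joints': [0.2914, 0.4549, -0.8066, 1.7405, 0.3622, 1.105, -1.6879], 'tcp_pos': [0.5447, 0.1603, 0.1081], 'tool_rot': [0.9672, 0.2542, -0.0014, -0.0001], 'ft_force': [-0.1818, -0.5179, 0.3856], 'wrist_torque': [0.0376, -0.0009, -0.0232], 'grasp_force': 0.0, 'finger_gap': 0.0854}
```

Request:
servo_tool --motion "0 0 0.008 0; 0 0 0 0; 0 0 0 0; 0 0 0 0; 0 0 0 0" --fingers 0.74 --grip_force 20

```text
time_s: 3.75
tcp_pos: [0.5457, 0.1606, 0.1083]
tool_rot: [0.967, 0.254, 0.0, 0.0]
ft_force: [0.2, 0.6, 0.1]
finger_gap: 0.0634
grasp_force: 0.0
```

Request:
servo_tool --motion "0 0 0 0; 0 0 0 0; 0 0 0 0; 0 0 0 0; 0 0 0 0" --fingers 0.68 --grip_force 20

```text
time_s: 4.25
tcp_pos: [0.546, 0.1605, 0.1086]
tool_rot: [0.967, 0.254, 0.0, 0.0]
ft_force: [-0.5, -1.9, 5.5]
finger_gap: 0.0582
grasp_force: 5.9
```

```bash
python3 look.py 4 wrist side; python3 meas.py 4 325 290 100
```

```text
{'time_s': 4.25, 'joints': [0.291, 0.4546, -0.8064, 1.7397, 0.3639, 1.1027, -1.689], 'tcp_pos': [0.546, 0.1605, 0.1086], 'tool_rot': [0.9672, 0.254, 0.0005, 0.0003], 'ft_force': [-0.5178, -1.9122, 5.5096], 'wrist_torque': [-0.3448, 0.1694, -0.0116], 'grasp_force': 5.922, 'finger_gap': 0.0582}
blue 319.0 309.75909423828125 63.82972717285156
top (array([0.5483974 , 0.16216579]), 27.573270797729492)
tab [255.89462366 312.35268817] [248 279  21  56 465] [0.53251023 0.18317054 0.097     ]
tab [382.16666667 313.3699187 ] [369 280  22  55 492] [0.5575513 0.1377959 0.097    ]
mid [0.54503077 0.16048322] sep 0.051825799293326764
line deg 118.89314371432678
shift tool mm (mid) [-0.86297809 -0.48435889 -0.00099103]
tool y deg 119.42871277943686 shift tool mm (top) [ 2.89596251e+00 -2.95655258e-01  1.92684866e-03] tilt [ 1.00202313e-03 -2.70757395e-04 -9.99999461e-01]
```

View pics/wrist4.png

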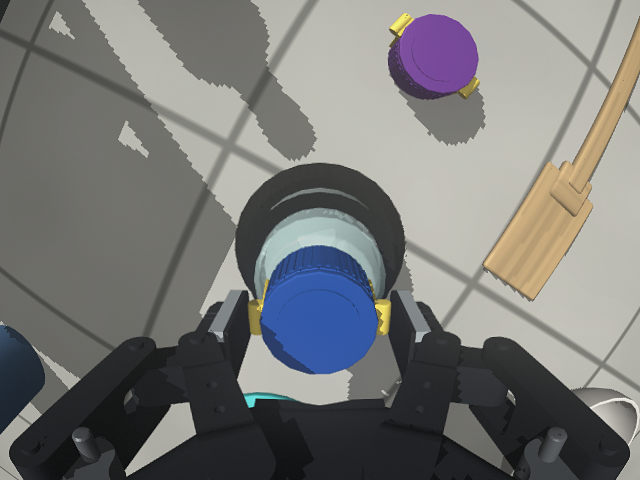

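Wrist: both pads touch the tabs at (255,318) and (383,318). The TCP is about 3 mm high, so I'll reopen slightly, lower, then squeeze.

Request:
servo_tool --motion "0 0 0 0; 0 0 0.01 0; 0 0 0 0; 0 0 0 0; 0 0 0 0" --fingers 0.76

```text
time_s: 4.85
tcp_pos: [0.5455, 0.1606, 0.1054]
tool_rot: [0.967, 0.254, -0.0, 0.0]
ft_force: [-1.1, 0.0, 0.4]
finger_gap: 0.065
grasp_force: 0.0
```

Request:
servo_tool --motion "0 0 0 0; 0 0 0 0; 0 0 0 0; 0 0 0 0; 0 0 0 0" --fingers 0.67

```text
time_s: 5.35
tcp_pos: [0.5459, 0.1605, 0.1059]
tool_rot: [0.967, 0.254, 0.0, 0.0]
ft_force: [-1.8, -1.5, 4.9]
finger_gap: 0.0574
grasp_force: 6.3
```

Request:
servo_tool --motion "0 0 0 0; 0 0 0 0; 0 0 0 0; 0 0 0 0; 0 0 0 0" --fingers 0.62

```text
time_s: 5.85
tcp_pos: [0.5462, 0.1608, 0.1066]
tool_rot: [0.967, 0.254, 0.001, 0.0]
ft_force: [-2.1, -2.0, 10.6]
finger_gap: 0.0535
grasp_force: 9.2
```

Request:
servo_tool --motion "0 0 -0.002 0; 0 0 -0.002 0; 0 0 0 0; 0 0 0 0; 0 0 0 0" --fingers 0.5 --grip_force 20

```text
time_s: 6.35
tcp_pos: [0.5462, 0.1609, 0.1072]
tool_rot: [0.967, 0.254, 0.001, 0.0]
ft_force: [1.2, 0.3, 7.3]
finger_gap: 0.0482
grasp_force: 20.3
```

Request:
servo_tool --motion "0 0 -0.003 0; 0 0 0 -0.01; 0 0 0 -0.02; 0 0 0 -0.02; 0 0 0 0"

```text
time_s: 6.85
tcp_pos: [0.5456, 0.1606, 0.1073]
tool_rot: [0.956, 0.293, -0.0, -0.0]
ft_force: [-0.1, 0.2, 3.8]
finger_gap: 0.0479
grasp_force: 20.9
```

```bash
cat > f.py <<'E'
from cell import env
from scipy.spatial.transform import Rotation as R
import numpy as np
s=env.sense();M=R.from_quat(s["tool_rot"]).as_matrix()
print("tx deg",round(np.degrees(np.arctan2(M[1,0],M[0,0])),2),"tz",round(s["wrist_torque"][2],3),"F",s["ft_force"].round(1),"gap",round(s["finger_gap"],4),round(s["grasp_force"],1),s["tcp_pos"].round(4),"j7",round(s["joints"][6],2))
E
python3 f.py
```

```text
tx deg 34.05 tz -0.027 F [-0.1  0.2  3.8] gap 0.0479 20.9 [0.5456 0.1606 0.1073] j7 -1.62
```

Request:
servo_tool --motion "0 0 0 -0.03; 0 0 0 -0.03; 0 0 0 -0.03; 0 0 0 -0.03; 0 0 0 -0.02"

```text
time_s: 7.35
tcp_pos: [0.5456, 0.1606, 0.1073]
tool_rot: [0.918, 0.396, 0.0, 0.0]
ft_force: [-0.0, -0.3, 4.4]
finger_gap: 0.0478
grasp_force: 20.9
```

```bash
python3 f.py
```

```text
tx deg 46.64 tz -0.072 F [-0.  -0.3  4.4] gap 0.0478 20.9 [0.5456 0.1606 0.1073] j7 -1.41
```

Request:
servo_tool --motion "0 0 0 -0.01; 0 0 0 -0.01; 0 0 0 -0.01; 0 0 0 0; 0 0 0 0"

```text
time_s: 7.85
tcp_pos: [0.5456, 0.1606, 0.1073]
tool_rot: [0.909, 0.416, 0.0, 0.0]
ft_force: [-0.0, -0.1, 5.0]
finger_gap: 0.0477
grasp_force: 21.0
```

```bash
python3 f.py
```

```text
tx deg 49.22 tz -0.027 F [-0.  -0.1  5. ] gap 0.0477 21.0 [0.5456 0.1606 0.1073] j7 -1.37
```

Request:
servo_tool --motion "0 0 -0.001 -0.012; 0 0 0 -0.012; 0 0 0 -0.012; 0 0 0 0; 0 0 0 0"

```text
time_s: 8.35
tcp_pos: [0.5455, 0.1606, 0.1074]
tool_rot: [0.897, 0.442, -0.0, -0.0]
ft_force: [1.6, 0.1, 2.2]
finger_gap: 0.0474
grasp_force: 20.8
```

```bash
python3 f.py
```

```text
tx deg 52.48 tz 0.02 F [1.6 0.1 2.2] gap 0.0474 20.8 [0.5455 0.1606 0.1074] j7 -1.32
```

Request:
servo_tool --motion "0 0 0 -0.012; 0 0 0 -0.012; 0 0 0 -0.012; 0 0 0 0; 0 0 0 0"

```text
time_s: 8.85
tcp_pos: [0.5455, 0.1605, 0.1074]
tool_rot: [0.884, 0.467, -0.0, -0.0]
ft_force: [-0.8, 0.4, 0.7]
finger_gap: 0.0476
grasp_force: 20.7
```

```bash
python3 f.py
```

```text
tx deg 55.71 tz 0.006 F [-0.8  0.4  0.7] gap 0.0476 20.7 [0.5455 0.1605 0.1074] j7 -1.27
```

Request:
servo_tool --motion "0 0 0 -0.012; 0 0 0 -0.012; 0 0 0 -0.012; 0 0 0 0; 0 0 0 0"

```text
time_s: 9.35
tcp_pos: [0.5455, 0.1606, 0.1074]
tool_rot: [0.871, 0.492, -0.0, -0.0]
ft_force: [0.1, 0.3, -0.1]
finger_gap: 0.0477
grasp_force: 20.7
```

```bash
python3 f.py
```

```text
tx deg 58.96 tz -0.002 F [ 0.1  0.3 -0.1] gap 0.0477 20.7 [0.5455 0.1606 0.1074] j7 -1.22
```

Request:
servo_tool --motion "0 0 0 -0.012; 0 0 0 -0.012; 0 0 0 -0.012; 0 0 0 0; 0 0 0 0"

```text
time_s: 9.85
tcp_pos: [0.5456, 0.1606, 0.1075]
tool_rot: [0.856, 0.516, -0.0, -0.0]
ft_force: [-0.7, 0.1, -0.6]
finger_gap: 0.0475
grasp_force: 20.7
```

```bash
python3 f.py
```

```text
tx deg 62.19 tz 0.003 F [-0.7  0.1 -0.6] gap 0.0475 20.7 [0.5456 0.1606 0.1075] j7 -1.16
```

Request:
servo_tool --motion "0 0 0 -0.012; 0 0 0 -0.012; 0 0 0 -0.012; 0 0 0 0; 0 0 0 0"

```text
time_s: 10.35
tcp_pos: [0.5456, 0.1606, 0.1075]
tool_rot: [0.841, 0.54, -0.0, 0.0]
ft_force: [-0.6, 0.9, -0.9]
finger_gap: 0.048
grasp_force: 20.7
```

```bash
python3 f.py
```

```text
tx deg 65.43 tz -0.015 F [-0.6  0.9 -0.9] gap 0.048 20.7 [0.5456 0.1606 0.1075] j7 -1.11
```

Request:
servo_tool --motion "0 0 0 -0.012; 0 0 0 -0.012; 0 0 0 -0.012; 0 0 0 0; 0 0 0 0"

```text
time_s: 10.85
tcp_pos: [0.5456, 0.1606, 0.1075]
tool_rot: [0.826, 0.564, -0.0, 0.0]
ft_force: [-0.4, 0.7, -1.7]
finger_gap: 0.0478
grasp_force: 20.7
```

```bash
python3 f.py
```

```text
tx deg 68.68 tz -0.056 F [-0.4  0.7 -1.7] gap 0.0478 20.7 [0.5456 0.1606 0.1075] j7 -1.06
```

Request:
servo_tool --motion "0 0 0 -0.01; 0 0 0 -0.01; 0 0 0 0; 0 0 0 0; 0 0 0 0"

```text
time_s: 11.35
tcp_pos: [0.5456, 0.1606, 0.1075]
tool_rot: [0.817, 0.577, -0.0, 0.0]
ft_force: [-0.2, -0.4, -0.1]
finger_gap: 0.0476
grasp_force: 20.7
```

```bash
python3 f.py
```

```text
tx deg 70.47 tz -0.013 F [-0.2 -0.4 -0.1] gap 0.0476 20.7 [0.5456 0.1606 0.1075] j7 -1.03
```

Request:
servo_tool --motion "0 0 0 -0.012; 0 0 0 -0.012; 0 0 0 -0.012; 0 0 0 0; 0 0 0 0"

```text
time_s: 11.85
tcp_pos: [0.5456, 0.1606, 0.1075]
tool_rot: [0.8, 0.6, -0.0, -0.0]
ft_force: [0.4, -0.5, -1.7]
finger_gap: 0.0477
grasp_force: 20.7
```

```bash
python3 f.py
```

```text
tx deg 73.72 tz 0.015 F [ 0.4 -0.5 -1.7] gap 0.0477 20.7 [0.5456 0.1606 0.1075] j7 -0.98
```

Request:
servo_tool --motion "0 0 0 -0.012; 0 0 0 -0.012; 0 0 0 -0.012; 0 0 0 0; 0 0 0 0"

```text
time_s: 12.35
tcp_pos: [0.5456, 0.1606, 0.1075]
tool_rot: [0.783, 0.622, -0.0, -0.0]
ft_force: [0.5, 0.5, -0.5]
finger_gap: 0.0478
grasp_force: 20.7
```

```bash
python3 f.py
```

```text
tx deg 76.95 tz -0.029 F [ 0.5  0.5 -0.5] gap 0.0478 20.7 [0.5456 0.1606 0.1075] j7 -0.93
```

Request:
servo_tool --motion "0 0 0 -0.012; 0 0 0 -0.012; 0 0 0 -0.012; 0 0 0 0; 0 0 0 0"

```text
time_s: 12.85
tcp_pos: [0.5456, 0.1606, 0.1075]
tool_rot: [0.765, 0.644, -0.0, -0.0]
ft_force: [-0.1, 1.0, -1.9]
finger_gap: 0.0479
grasp_force: 20.7
```

```bash
python3 f.py
```

```text
tx deg 80.2 tz -0.007 F [-0.1  1.  -1.9] gap 0.0479 20.7 [0.5456 0.1606 0.1075] j7 -0.88
```

Request:
servo_tool --motion "0 0 0 -0.012; 0 0 0 -0.012; 0 0 0 -0.012; 0 0 0 0; 0 0 0 0"

```text
time_s: 13.35
tcp_pos: [0.5456, 0.1606, 0.1075]
tool_rot: [0.746, 0.665, -0.0, -0.0]
ft_force: [-0.3, 0.6, -0.6]
finger_gap: 0.0479
grasp_force: 20.8
```

```bash
python3 f.py
```

```text
tx deg 83.43 tz -0.016 F [-0.3  0.6 -0.6] gap 0.0479 20.8 [0.5456 0.1606 0.1075] j7 -0.83
```

Request:
servo_tool --motion "0 0 0 -0.012; 0 0 0 -0.012; 0 0 0 -0.012; 0 0 0 0; 0 0 0 0"

```text
time_s: 13.85
tcp_pos: [0.5456, 0.1606, 0.1075]
tool_rot: [0.727, 0.686, -0.0, 0.0]
ft_force: [-1.1, 1.4, -1.0]
finger_gap: 0.0482
grasp_force: 20.8
```

```bash
python3 f.py
```

```text
tx deg 86.68 tz 0.021 F [-1.1  1.4 -1. ] gap 0.0482 20.8 [0.5456 0.1606 0.1075] j7 -0.78
```

Request:
servo_tool --motion "0 0 0 -0.012; 0 0 0 -0.012; 0 0 0 -0.012; 0 0 0 0; 0 0 0 0"

```text
time_s: 14.35
tcp_pos: [0.5456, 0.1606, 0.1075]
tool_rot: [0.708, 0.707, 0.0, -0.0]
ft_force: [-1.1, 1.5, -0.1]
finger_gap: 0.0477
grasp_force: 20.8
```

```bash
python3 f.py
```

```text
tx deg 89.92 tz -0.012 F [-1.1  1.5 -0.1] gap 0.0477 20.8 [0.5456 0.1606 0.1075] j7 -0.72
```

Request:
servo_tool --motion "0 0 0 -0.012; 0 0 0 -0.012; 0 0 0 -0.012; 0 0 0 0; 0 0 0 0"

```text
time_s: 14.85
tcp_pos: [0.5455, 0.1607, 0.1075]
tool_rot: [0.687, 0.726, -0.0, -0.0]
ft_force: [-1.6, 1.6, -0.4]
finger_gap: 0.048
grasp_force: 20.8
```

```bash
python3 f.py
```

```text
tx deg 93.16 tz 0.016 F [-1.6  1.6 -0.4] gap 0.048 20.8 [0.5455 0.1607 0.1075] j7 -0.67
```

Request:
servo_tool --motion "0 0 0 -0.012; 0 0 0 -0.012; 0 0 0 -0.012; 0 0 0 0; 0 0 0 0"

```text
time_s: 15.35
tcp_pos: [0.5453, 0.1606, 0.1074]
tool_rot: [0.667, 0.745, -0.0, -0.0]
ft_force: [-2.9, 1.5, 1.1]
finger_gap: 0.0476
grasp_force: 20.9
```

```bash
python3 f.py
```

```text
tx deg 96.4 tz -0.043 F [-2.9  1.5  1.1] gap 0.0476 20.9 [0.5453 0.1606 0.1074] j7 -0.62
```

Request:
servo_tool --motion "0 0 0 -0.012; 0 0 0 -0.012; 0 0 0 -0.012; 0 0 0 0; 0 0 0 0"

```text
time_s: 15.85
tcp_pos: [0.5454, 0.1606, 0.1074]
tool_rot: [0.645, 0.764, -0.0, -0.0]
ft_force: [-5.0, 0.9, 2.3]
finger_gap: 0.0476
grasp_force: 20.9
```

```bash
python3 f.py
```

```text
tx deg 99.69 tz -0.268 F [-5.   0.9  2.3] gap 0.0476 20.9 [0.5454 0.1606 0.1074] j7 -0.57
```

The stop is felt at 70°, with 0.27 N·m. I'll ease off slightly and start lifting.

Request:
servo_tool --motion "0 0 0 0.015; 0 0 -0.004 0; 0 0 -0.004 0; 0 0 -0.004 0; 0 0 0 0"

```text
time_s: 16.35
tcp_pos: [0.5454, 0.1605, 0.1103]
tool_rot: [0.654, 0.757, -0.0, -0.0]
ft_force: [-3.5, 1.1, -4.7]
finger_gap: 0.0475
grasp_force: 22.0
```

```bash
python3 f.py
```

```text
tx deg 98.32 tz -0.151 F [-3.5  1.1 -4.7] gap 0.0475 22.0 [0.5454 0.1605 0.1103] j7 -0.59
```

Request:
servo_tool --motion "0 0 0 0.01; 0 0 -0.004 0; 0 0 0 0; 0 0 0 0; 0 0 0 0"

```text
time_s: 16.85
tcp_pos: [0.5459, 0.1608, 0.1119]
tool_rot: [0.66, 0.751, 0.0, 0.0]
ft_force: [-3.9, 0.7, -0.0]
finger_gap: 0.0477
grasp_force: 22.4
```

```bash
python3 f.py
```

```text
tx deg 97.4 tz 0.04 F [-3.9  0.7 -0. ] gap 0.0477 22.4 [0.5459 0.1608 0.1119] j7 -0.6
```

Request:
servo_tool --motion "0 -0.001 -0.008 0; 0 0 -0.008 0; 0 0 -0.008 0; 0 0 0 0; 0 0 0 0"

```text
time_s: 17.35
tcp_pos: [0.5457, 0.1605, 0.1178]
tool_rot: [0.66, 0.751, 0.0, 0.0]
ft_force: [-1.8, 0.8, 0.8]
finger_gap: 0.0483
grasp_force: 22.3
```

```bash
python3 f.py
```

```text
tx deg 97.38 tz 0.018 F [-1.8  0.8  0.8] gap 0.0483 22.3 [0.5457 0.1605 0.1178] j7 -0.6
```

Request:
servo_tool --motion "0 0 -0.02 0; 0 0 -0.03 0; 0 0 -0.03 0; 0 0 -0.03 0; 0 0 -0.02 0"

```text
time_s: 17.85
tcp_pos: [0.5458, 0.1605, 0.1511]
tool_rot: [0.66, 0.751, 0.0, 0.0]
ft_force: [0.3, -0.2, -0.2]
finger_gap: 0.0475
grasp_force: 22.2
```

Request:
servo_tool --motion "0 0 -0.03 0; 0 0 -0.05 0; 0 0 -0.05 0; 0 0 -0.05 0; 0 0 -0.03 0"

```text
time_s: 18.35
tcp_pos: [0.5457, 0.1608, 0.2042]
tool_rot: [0.66, 0.751, 0.001, 0.0]
ft_force: [0.1, -0.8, -1.2]
finger_gap: 0.0478
grasp_force: 22.2
```

```bash
python3 f.py;python3 look.py 5 wrist side scene
```

```text
tx deg 97.39 tz 0.051 F [ 0.1 -0.8 -1.2] gap 0.0478 22.2 [0.5457 0.1608 0.2042] j7 -0.54
{'time_s': 18.35, 'joints': [0.5044, 0.4522, -1.1041, 1.6338, 0.4159, 1.3138, -0.538], 'tcp_pos': [0.5457, 0.1608, 0.2042], 'tool_rot': [0.6601, 0.7512, 0.0006, 0.0005], 'ft_force': [0.1212, -0.8348, -1.1598], 'wrist_torque': [-0.0012, -0.019, 0.051], 'grasp_force': 22.2007, 'finger_gap': 0.0478}
```

View pics/wrist5.png

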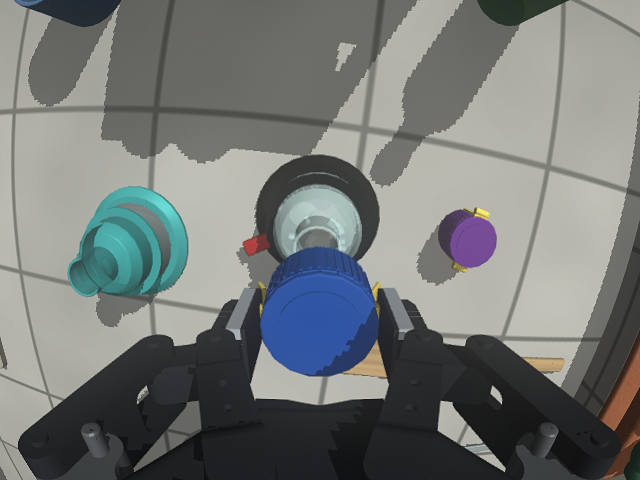

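Wrist: the cap is held level between the pads at (320,310). The jar neck stands open at (318,235) with nothing else disturbed. Next is the move over the bowl.

Request:
servo_tool --motion "-0.06 -0.02 0 0; -0.12 -0.04 0 0; -0.15 -0.05 0 0; -0.165 -0.05 0 0; -0.165 -0.05 0 0"

```text
time_s: 19.0
tcp_pos: [0.5137, -0.0113, 0.2019]
tool_rot: [0.66, 0.751, -0.0, -0.0]
ft_force: [0.2, 0.3, -0.0]
finger_gap: 0.0481
grasp_force: 22.2
```

Request:
servo_tool --motion "-0.165 -0.05 0 0; -0.15 -0.05 0 0; -0.12 -0.04 0 0; -0.07 -0.02 0 0; -0.02 -0.01 0 0"

```text
time_s: 19.5
tcp_pos: [0.4884, -0.1479, 0.2018]
tool_rot: [0.661, 0.75, -0.0, -0.0]
ft_force: [0.7, 0.0, -0.4]
finger_gap: 0.048
grasp_force: 22.2
```

```bash
python3 f.py;python3 look.py 6 wrist side scene
```

```text
tx deg 97.18 tz -0.036 F [ 0.7  0.  -0.4] gap 0.048 22.2 [ 0.4884 -0.1479  0.2018] j7 0.13
{'time_s': 19.5, 'joints': [1.1881, 0.2828, -1.1154, 1.7807, 0.2677, 1.246, 0.1267], 'tcp_pos': [0.4884, -0.1479, 0.2018], 'tool_rot': [0.6615, 0.75, -0.0003, -0.0004], 'ft_force': [0.7134, 0.0311, -0.3757], 'wrist_torque': [0.0031, 0.0033, -0.0365], 'grasp_force': 22.2011, 'finger_gap': 0.048}
```

View pics/wrist6.png

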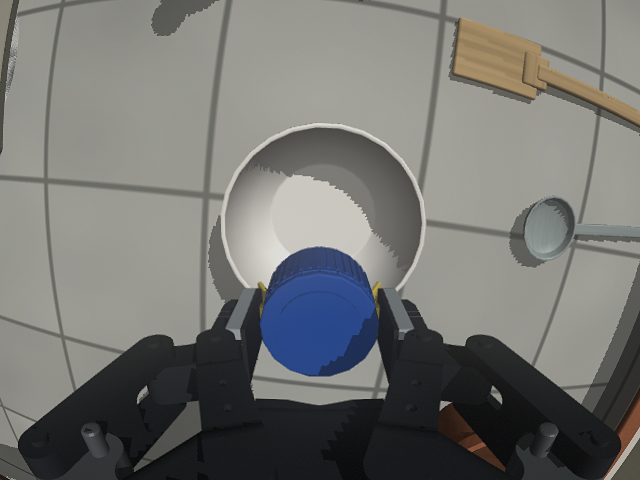

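Wrist: the bowl rim's leftmost point is (222,222), rightmost (425,222) and top (325,124). The floor disc is near (322,212).

```bash
python3 - <<'E'
from h import *
from cell import env
from scipy.spatial.transform import Rotation as Ro
from scipy.optimize import least_squares
c=load("wrist6")
P=np.array([plane(*fray(c,p),.054)[:2] for p in [(222,222),(425,222),(325,124),(240,170),(409,170)]])
r=least_squares(lambda q:np.hypot(*(P-q[:2]).T)-.08,[.49,-.145]);print(r.x,r.fun.round(4))
F=np.array([plane(*fray(c,p),.006)[:2] for p in [(270,212),(376,212),(322,163)]]);print(F)
q=least_squares(lambda q:np.hypot(*(F-q[:2]).T)-q[2],[.49,-.145,.045]);print(q.x)
s=env.sense();R=Ro.from_quat(s["tool_rot"]).as_matrix();print((R.T@(np.r_[r.x,s["tcp_pos"][2]]-s["tcp_pos"]))*1000)
E
```

```text
[ 0.49102281 -0.1497155 ] [-0.0012 -0.0018  0.0013 -0.0011 -0.0004]
[[ 0.44339839 -0.14911361]
 [ 0.53618101 -0.13735531]
 [ 0.48346711 -0.10090012]]
[ 0.49031052 -0.14734414  0.04694549]
[-5.43621597e+00  1.11592517e+00 -3.22575845e-03]
```

Request:
servo_tool --motion "0 0.008 0.06 0; 0 0 0.12 0; 0 0 0.14 0; 0 0 0.12 0; 0 0 0.06 0"

```text
time_s: 20.15
tcp_pos: [0.49, -0.1432, 0.0743]
tool_rot: [0.659, 0.752, -0.0, -0.002]
ft_force: [-0.3, -0.5, -0.8]
finger_gap: 0.0477
grasp_force: 22.2
```

Request:
servo_tool --motion "0 0 0.02 0; 0 0 0.02 0; 0 0 0.01 0; 0 0 0 0; 0 0 0 0"

```text
time_s: 20.65
tcp_pos: [0.4917, -0.1454, 0.0657]
tool_rot: [0.66, 0.751, 0.0, 0.001]
ft_force: [0.3, -0.4, -0.4]
finger_gap: 0.0476
grasp_force: 22.2
```

```bash
python3 f.py
```

```text
tx deg 97.38 tz 0.011 F [ 0.3 -0.4 -0.4] gap 0.0476 22.2 [ 0.4917 -0.1454  0.0657] j7 -0.03
```

Request:
servo_tool --motion "-0.008 0 0.016 0; 0 0 0.016 0; 0 0 0.016 0; 0 0 0.012 0; 0 0 0.008 0"

```text
time_s: 21.15
tcp_pos: [0.4914, -0.1471, 0.0476]
tool_rot: [0.66, 0.751, -0.0, -0.0]
ft_force: [0.2, 0.2, -1.2]
finger_gap: 0.0476
grasp_force: 22.2
```

Request:
servo_tool --motion "0 0 0.003 0; 0 0 0.003 0; 0 0 0.003 0; 0 0 0 0; 0 0 0 0"

```text
time_s: 21.65
tcp_pos: [0.4915, -0.1472, 0.0458]
tool_rot: [0.66, 0.751, -0.0, 0.0]
ft_force: [-0.4, -0.1, 0.8]
finger_gap: 0.0478
grasp_force: 22.2
```

```bash
python3 f.py
```

```text
tx deg 97.39 tz 0.006 F [-0.4 -0.1  0.8] gap 0.0478 22.2 [ 0.4915 -0.1472  0.0458] j7 -0.04
```

Request:
servo_tool --motion "0 0 0.003 0; 0 0 0.003 0; 0 0 0 0; 0 0 0 0; 0 0 0 0"

```text
time_s: 22.15
tcp_pos: [0.4915, -0.1472, 0.0443]
tool_rot: [0.66, 0.751, -0.0, 0.0]
ft_force: [-0.6, -0.7, -0.7]
finger_gap: 0.0477
grasp_force: 22.2
```

Request:
servo_tool --motion "0 0 0.003 0; 0 0 0.002 0; 0 0 0 0; 0 0 0 0; 0 0 0 0"

```text
time_s: 22.65
tcp_pos: [0.4915, -0.1472, 0.043]
tool_rot: [0.66, 0.751, -0.0, 0.0]
ft_force: [-1.0, -0.7, -0.4]
finger_gap: 0.0476
grasp_force: 22.2
```

Request:
servo_tool --motion "0 0 0.003 0; 0 0 0.002 0; 0 0 0 0; 0 0 0 0; 0 0 0 0"

```text
time_s: 23.15
tcp_pos: [0.4915, -0.1472, 0.0419]
tool_rot: [0.66, 0.751, -0.0, 0.0]
ft_force: [-0.9, -0.6, 2.9]
finger_gap: 0.0477
grasp_force: 22.4
```

Request:
servo_tool --motion "0 0 0.001 0; 0 0 0 0; 0 0 0 0; 0 0 0 0; 0 0 0 0" --fingers 0.63

```text
time_s: 23.65
tcp_pos: [0.4915, -0.1471, 0.0415]
tool_rot: [0.66, 0.751, 0.0, -0.0]
ft_force: [-0.6, 0.8, -0.6]
finger_gap: 0.0534
grasp_force: 6.3
```

Request:
servo_tool --motion "0 0 0 0; 0 0 0 0; 0 0 0 0; 0 0 0 0; 0 0 0 0" --fingers 0.7

```text
time_s: 24.15
tcp_pos: [0.4915, -0.1472, 0.0415]
tool_rot: [0.66, 0.751, -0.0, 0.0]
ft_force: [-0.7, -0.0, -0.6]
finger_gap: 0.0599
grasp_force: 1.9
```

Request:
servo_tool --motion "0 0 0 0; 0 0 0 0; 0 0 0 0; 0 0 0 0; 0 0 0 0" --fingers 0.78

```text
time_s: 24.65
tcp_pos: [0.4915, -0.1472, 0.0415]
tool_rot: [0.66, 0.751, -0.0, 0.0]
ft_force: [0.4, 0.6, 0.4]
finger_gap: 0.0667
grasp_force: 0.0
```

```bash
python3 f.py;python3 look.py 7 wrist
```

```text
tx deg 97.39 tz 0.079 F [0.4 0.6 0.4] gap 0.0667 0.0 [ 0.4915 -0.1472  0.0415] j7 -0.05
{'time_s': 24.65, 'joints': [1.0232, 0.5074, -0.9659, 1.9233, 0.5041, 0.975, -0.0496], 'tcp_pos': [0.4915, -0.1472, 0.0415], 'tool_rot': [0.6601, 0.7512, -0.0, 0.0001], 'ft_force': [0.4432, 0.5815, 0.3548], 'wrist_torque': [0.0418, -0.0403, 0.079], 'grasp_force': 0.0, 'finger_gap': 0.0667}
```

View pics/wrist7.png

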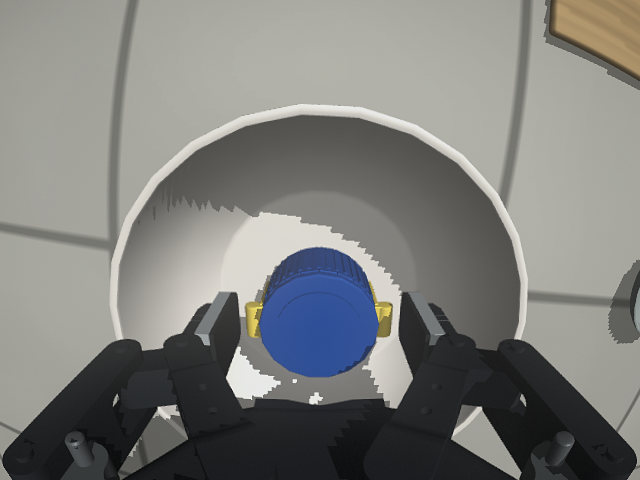

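Wrist: the cap at (320,320) stands upright on the bowl floor, both tabs sprung out and the pads clear of it. I'll retreat straight up.

Request:
servo_tool --motion "0 0 -0.02 0; 0 0 -0.04 0; 0 0 -0.06 0; 0 0 -0.08 0; 0 0 -0.1 0"

```text
time_s: 25.2
tcp_pos: [0.4913, -0.147, 0.118]
tool_rot: [0.66, 0.751, -0.0, -0.0]
ft_force: [0.2, -0.6, -0.1]
finger_gap: 0.0668
grasp_force: 0.0
```

Request:
servo_tool --motion "0 0 -0.12 0; 0 0 -0.12 0; 0 0 -0.1 0; 0 0 -0.06 0; 0 0 0 0"

```text
time_s: 25.7
tcp_pos: [0.4925, -0.1473, 0.2188]
tool_rot: [0.66, 0.751, 0.0, 0.002]
ft_force: [0.5, 0.0, -0.3]
finger_gap: 0.0665
grasp_force: 0.0
```

```bash
python3 f.py;python3 look.py 8 wrist side scene >/dev/null; python3 -c "
from h import *
a=cv2.imread('pics/wrist8.png');b=cv2.imread('pics/scene8.png')
cv2.imwrite('pics/c8.png',cv2.resize(np.hstack([a,b]),(800,300)))"
```

```text
tx deg 97.39 tz 0.031 F [ 0.5  0.  -0.3] gap 0.0665 0.0 [ 0.4925 -0.1473  0.2188] j7 0.13
```

View pics/c8.png

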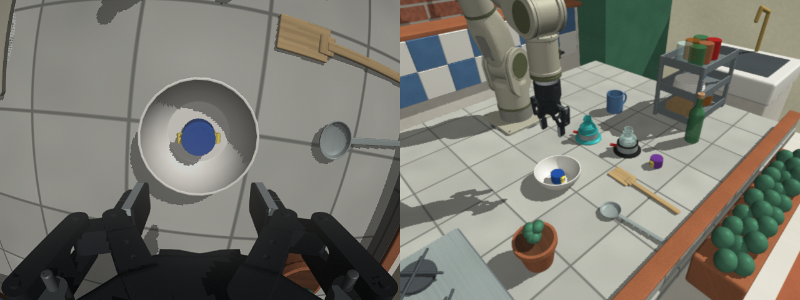

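The cap is upright in the middle of the bowl (wrist half at (198,137), scene half at (558,175)). The jar is open and everything else is in place.

```bash
python3 -c "
from cell import env
print(env.sign_off())"
```

```text
the job is handed in; nothing more can be done
None
```

The jar is open and the blue cap stands upright near the middle of the bowl floor; the job was handed in at about 26 s, with the arm clear and nothing else visibly moved in the last pictures.

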